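# Feel the filed rim of an arched brass mirror for burrs

### The arm

A 6-joint arm with a two-finger parallel gripper is mounted at the origin on the work surface. World frame = base frame: x ahead of the robot, y to its left, z up, the work surface at z = 0. Lengths are in m, angles in rad, forces in N, time in s.
With the tool pointing down it reaches from about 0.25 to 0.775 m from the base axis. Payload 4 kg.
Tool frame: the origin (TCP) lies at the very end of the fingers, on their centre line; the grasp point (between the pads) lies 19 mm behind it (manip.pinch_z is the distance from the TCP to the grasp point, in m); x points along the fingers, y is the direction in which the jaws open and shut, and the axes are right-handed (so a half turn about x gives the same grasp; the last joint's range is limited). The gripper opens to 94 mm and grips with 3 to 60 N. Pads are 16 mm wide; open, the fingers measure 119 mm over their backs; the gripper's body (75 mm by 177 mm) begins 78 mm behind the grasp point.
Start: joints at [1.072, 0.087, 1.371, -0, 1.684, -0.103], TCP at [0.212, 0.507, 0.184] pointing down, gripper open.
Joint ranges: [-3.1, 3.1], [-0.76, 2.03], [0.27, 2.55], [-1.08, 4.22], [0.17, 2.65], [-2.57, 2.57]. Speed limits (rad/s): [2.79, 2.79, 3.14, 3.14, 3.14, 3.14].

### API

Orientations are given as a rotation vector (axis times angle).
In Python, from bench import manip gives the robot as it stands. The module is installed in compiled form; this text tells all that it offers.
- The arm moves only by the tool send_rows, never from a script. Its argument "targets" is a list of rows, each a list of 7 numbers: the shift along the tool's x, y, z in cm, then the turn, a rotation vector about the tool's x, y, z in rad, then the opening, from 0 (shut) to 1 (fully open). In form: [[dx, dy, dz, rx, ry, rz, jaw], ...]. A call has 1 to 20 rows; each row shifts and turns the pose as measured when the row begins, along the tool's axes as they then stand; what a row does not reach is not made up. A row lasts 1/10 s, in which the tool goes at most 50 mm and 8.59 degrees, less where a joint would pass 70% of its speed; a pose out of reach is approached as far as the arm can. A call with a gripper value outside its range is refused whole. The fingers move at their own pace and stop on an object; "newtons" is the grip in N (left out, the last holds). Time passes only in rows, so rows that do not move let the fingers close. It gives the time, the measured TCP pose, the force and the opening at its end, in the units of the state.
- manip.sense(): the state, without advancing time (a new reading comes with each control period).
- manip.read_camera(name): name is "scene" or "top" or "wrist"; returns a dict with "color" (400x640x3 uint8, blue, green, red), "fx", "fy", "cx", "cy" (pixels), "R" (3x3) and "t" (3): a world point X has camera coordinates R X + t; the wrist camera has in their place "T_tool_cam" (4x4, takes a point from camera to tool coordinates, whose origin is the TCP and whose axes are the tool frame's). Camera axes: x right, y down, z forward; pixel columns grow to the right and rows downward; lengths in m; the calibration is good to about 2 mm. A picture is of the moment at which its call begins: read the wrist's pose just before it. There is no depth.
- manip.close_job(): hands the job in, once; it reports no verdict.
The state is a dict: "t": time; "q": joint angles; "dq": joint speeds; "tau": joint torques, N m; "ee_pos": TCP position; "eef_rot": TCP orientation; "contact_force": force on the tool from outside, world axes, zero at the start; "wrist_torque": the same for the moment, N m; "width": finger opening in m.
Only numpy, scipy, OpenCV 4.12 (cv2) and the standard library are available. Lean on these libraries where they do the work, as an engineer would, in place of code of your own. Each camera call takes 0.05 s, during which the arm holds its last target.

### The job

The brass rim of the small arched mirror lying on the bench pad has just been filed: feel it for burrs. With the fingers closed together, touch the flat top of the rim lightly at the bottom left corner (as you look down on the mirror with its arch at the top) and run the fingertips along it, up the left side, over the arch and down the right side to the bottom right corner, then take them away. Keep off the glass, do not shift or lift the mirror, and leave the sleeves, tube and tin around it where they stand.

Things in the scene. Friction and masses are not known exactly. Their poses are not given: they have to be found in the camera images.
- mirror: Small arched mirror, 170 x 210 mm, about 2 kg, lying loose, face up, on the pad: straight bottom and sides, half-round top. Frame: one flat-topped brass rim 14 mm wide, 22 mm high, 13 mm proud of the glass. Origin in the middle of its underside, on the pad's top; x towards the crown of the arch, y to the mirror's left, z up.
- arch_centre (a point): Centre of the half-round top, level with the rim's top: 20 mm along x from the mirror's origin, axes as the mirror's. Seen from here the rim's centre line is a half circle of 78 mm radius on the +x side, then straight sides at y = +78 and -78 mm down to the bottom corners at x = -118 mm; the bottom rail joins these.
- glass: The silvered glass inside the rim, rigid, flat but for a bevelled margin. Origin on its face at the mirror's middle, 9 mm above the mirror's underside; x, y, z as for the mirror.
- pad: Soft bench pad under the mirror, 260 x 220 mm, fixed: a felt-faced board on foam rubber, its top 22 mm above the work surface. Pressed on through the mirror it stays put up to 2 to 7 N, then yields straight down 1 mm for each 3 N, 10 mm at most, and comes back. Origin on the work surface under its middle, x and y along its 260 and 220 mm sides, z up.
- rim1: Point 1 of 9 along the rim, 60 mm apart along it, in the order of the stroke (bottom left corner): the 16 mm long piece of rim there. Origin in the middle of the rim's flat top face, 44 mm above the work surface; z up, x along the rim in the direction of the stroke. Looks like the rest of the rim.
- rim2: Point 2 of 9 along the rim, 60 mm apart along it, in the order of the stroke (left side, middle): the 16 mm long piece of rim there. Origin in the middle of the rim's flat top face, 44 mm above the work surface; z up, x along the rim in the direction of the stroke. Looks like the rest of the rim.
- rim3: Point 3 of 9 along the rim, 60 mm apart along it, in the order of the stroke (left side, just below the arch): the 16 mm long piece of rim there. Origin in the middle of the rim's flat top face, 44 mm above the work surface; z up, x along the rim in the direction of the stroke. Looks like the rest of the rim.
- rim4: Point 4 of 9 along the rim, 60 mm apart along it, in the order of the stroke (arch, left of the crown): the 16 mm long piece of rim there. Origin in the middle of the rim's flat top face, 44 mm above the work surface; z up, x along the rim in the direction of the stroke. Looks like the rest of the rim.
- rim5: Point 5 of 9 along the rim, 60 mm apart along it, in the order of the stroke (crown of the arch): the 16 mm long piece of rim there. Origin in the middle of the rim's flat top face, 44 mm above the work surface; z up, x along the rim in the direction of the stroke. Looks like the rest of the rim.
- rim6: Point 6 of 9 along the rim, 60 mm apart along it, in the order of the stroke (arch, right of the crown): the 16 mm long piece of rim there. Origin in the middle of the rim's flat top face, 44 mm above the work surface; z up, x along the rim in the direction of the stroke. Looks like the rest of the rim.
- rim7: Point 7 of 9 along the rim, 60 mm apart along it, in the order of the stroke (right side, just below the arch): the 16 mm long piece of rim there. Origin in the middle of the rim's flat top face, 44 mm above the work surface; z up, x along the rim in the direction of the stroke. Looks like the rest of the rim.
- rim8: Point 8 of 9 along the rim, 60 mm apart along it, in the order of the stroke (right side, middle): the 16 mm long piece of rim there. Origin in the middle of the rim's flat top face, 44 mm above the work surface; z up, x along the rim in the direction of the stroke. Looks like the rest of the rim.
- rim9: Point 9 of 9 along the rim, 60 mm apart along it, in the order of the stroke (bottom right corner): the 16 mm long piece of rim there. Origin in the middle of the rim's flat top face, 44 mm above the work surface; z up, x along the rim in the direction of the stroke. Looks like the rest of the rim.
- sleeve_a: Hollow tapered square brass sleeve standing on its 46 mm square foot, 34 mm square at the mouth, 70 mm high, 0.17 kg; a bystander. Origin at the centre of its foot, z up.
- sleeve_b: A second sleeve, the same as the first; a bystander. Origin at the centre of its foot, z up.
- tube: Dark steel tube stub standing on end, 34 mm across, 50 mm high, 0.28 kg; a bystander. Origin at the centre of its foot, z up.
- tin: Closed round tin of metal polish, 60 mm across, 45 mm high, 0.18 kg; a bystander. Origin at the centre of its foot, z up.

How it is judged:
On the way, in this order (a step that is already met when the one before it is completed fails the run):
1. the closed fingertips touch the rim at point 1 (bottom left corner) (contact force between the fingers and rim1 above 0.15 N and horizontal distance between the grasp point and rim1 below 0.032 m), for 0.04 s.
2. the closed fingertips touch the rim at point 2 (left side, middle) (contact force between the fingers and rim2 above 0.15 N and horizontal distance between the grasp point and rim2 below 0.032 m), for 0.04 s.
3. the closed fingertips touch the rim at point 3 (left side, just below the arch) (contact force between the fingers and rim3 above 0.15 N and horizontal distance between the grasp point and rim3 below 0.032 m), for 0.04 s.
4. the closed fingertips touch the rim at point 4 (arch, left of the crown) (contact force between the fingers and rim4 above 0.15 N and horizontal distance between the grasp point and rim4 below 0.032 m), for 0.04 s.
5. the closed fingertips touch the rim at point 5 (crown of the arch) (contact force between the fingers and rim5 above 0.15 N and horizontal distance between the grasp point and rim5 below 0.032 m), for 0.04 s.
6. the closed fingertips touch the rim at point 6 (arch, right of the crown) (contact force between the fingers and rim6 above 0.15 N and horizontal distance between the grasp point and rim6 below 0.032 m), for 0.04 s.
7. the closed fingertips touch the rim at point 7 (right side, just below the arch) (contact force between the fingers and rim7 above 0.15 N and horizontal distance between the grasp point and rim7 below 0.032 m), for 0.04 s.
8. the closed fingertips touch the rim at point 8 (right side, middle) (contact force between the fingers and rim8 above 0.15 N and horizontal distance between the grasp point and rim8 below 0.032 m), for 0.04 s.
9. the closed fingertips touch the rim at point 9 (bottom right corner) (contact force between the fingers and rim9 above 0.15 N and horizontal distance between the grasp point and rim9 below 0.032 m), for 0.04 s.
At the end, for the whole second after the job is handed in: The fingertips have touched the rim at all nine points in the order of the stroke; the mirror lies flat and still within 15 mm of where it was, the four bystanders stand upright within 10 mm of where they were (distance of each of rim1, rim5, rim9 from where it was at the start of the episode below 0.015 m and linear speed of mirror below 0.01 m/s and angle between mirror's own z axis and vertical below 0.03 rad and distance of each of sleeve_a, sleeve_b, tube, tin from where it was at the start of the episode below 0.01 m and angle between each of sleeve_a, sleeve_b, tube, tin's own z axis and vertical below 0.1 rad).
It fails at once if the glass is touched (contact force between the fingers and glass above 0.2 N).
It fails at once if the fingers bear on the mirror with more than 30 N (contact force between the fingers and mirror above 30 N).
It fails at once if the mirror is lifted by more than 6 mm at any part or tilted (height (world z) of any of rim1, rim5, rim9 above 0.05 m or angle between mirror's own z axis and vertical above 0.05 rad).
It fails at once if the mirror is shifted by more than 15 mm (distance of any of rim1, rim5, rim9 from where it was at the start of the episode above 0.015 m).
It fails at once if a bystander is moved by more than 10 mm or lifted (distance of any of sleeve_a, sleeve_b, tube, tin from where it was at the start of the episode above 0.01 m).
It also fails if it takes over 67 s, if anything falls off the work surface, if the arm or the gripper's body presses on something with over 40 N, if the wrist force passes 120 N, or if a joint passes its speed limit or range.

## Working session

There is one attempt and no reset: what is moved stays moved. The work goes in short steps, Python scripts to look and compute and a tool call to move; the robot and the scene stay as the last step left them, time stands still between calls to the robot, and variables do not carry over. Pictures are saved under pics/ and viewed, and the job is handed in when it is done.

Besides the shell and the picture viewer there is one more tool, called in YAML: its name, and indented under it one key for each argument. send_rows: Moves the arm, as the interface text tells. Its arguments: {"type":"object","properties":{"targets":{"type":"array","items":{"type":"array","items":{"type":"number"}}},"newtons":{"type":"number"}},"required":["targets"]}

```bash
mkdir -p pics; python3 - <<'E'
from bench import manip
import cv2
s=manip.sense();print(s)
for n in("top","scene","wrist"):
    c=manip.read_camera(n);cv2.imwrite(f"pics/{n}0.png",c["color"]);print(n,{k:v for k,v in c.items() if k!="color"})
print(manip.pinch_z)
E
```

```text
{'t': 0.0, 'q': array([ 1.07190313e+00,  8.79561157e-02,  1.37223318e+00,  2.03590475e-05,
        1.68363132e+00, -1.03091662e-01]), 'dq': array([-0.00039237, -0.00082302, -0.00017401,  0.00033008, -0.00240518,
       -0.00050507]), 'tau': array([-9.32787625e-04, -3.40188611e+01, -3.02422714e+01,  7.17436709e-02,
        3.31708894e-02, -1.76580261e-04]), 'ee_pos': array([0.21175433, 0.50694888, 0.18251434]), 'eef_rot': array([ 0.308846  ,  1.54908521, -0.31219712]), 'contact_force': array([0.36697793, 0.17053769, 0.57980055]), 'wrist_torque': array([-0.00057696, -0.02999362, -0.02279663]), 'width': 0.09403511325806557}
top {'fx': 369.22652837079534, 'fy': 369.22652837079534, 'cx': 326.5575981409166, 'cy': 191.09785881623992, 'R': array([[ 0.02675342, -0.99963019,  0.00487286],
       [-0.99168811, -0.02715394, -0.12576703],
       [ 0.12585284, -0.00146766, -0.99204784]]), 't': array([0.02142138, 0.56685939, 0.78353325])}
scene {'fx': 471.4807674467303, 'fy': 471.4807674467303, 'cx': 320.13709788274934, 'cy': 196.2632506920607, 'R': array([[ 0.83948082,  0.54338851, -0.00094146],
       [ 0.45498165, -0.70384623, -0.54552011],
       [-0.29709201,  0.45752532, -0.8380972 ]]), 't': array([-0.48116862, -0.1550696 ,  1.08702059])}
wrist {'fx': 297.5939640605815, 'fy': 297.5939640605815, 'cx': 318.2836745400433, 'cy': 203.57222726358992, 'T_tool_cam': array([[-9.13436208e-04, -2.49380217e-01,  9.68405221e-01,
        -2.01698799e-01],
       [ 9.99999508e-01, -6.02633489e-04,  7.88049125e-04,
        -3.17924890e-04],
       [ 3.87069556e-04,  9.68405465e-01,  2.49380645e-01,
        -7.18069895e-02],
       [ 0.00000000e+00,  0.00000000e+00,  0.00000000e+00,
         1.00000000e+00]])}
0.0188
```

View pics/top0.png

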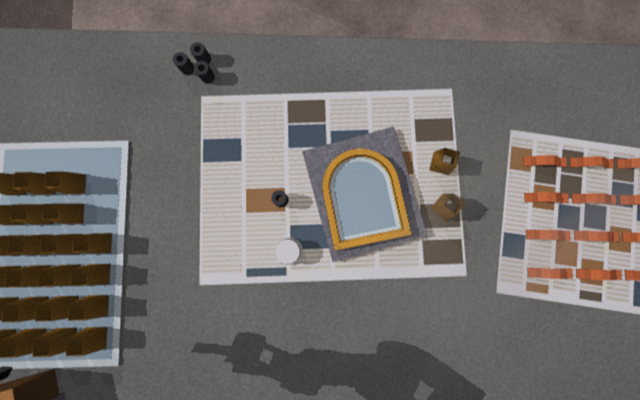

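View pics/scene0.png

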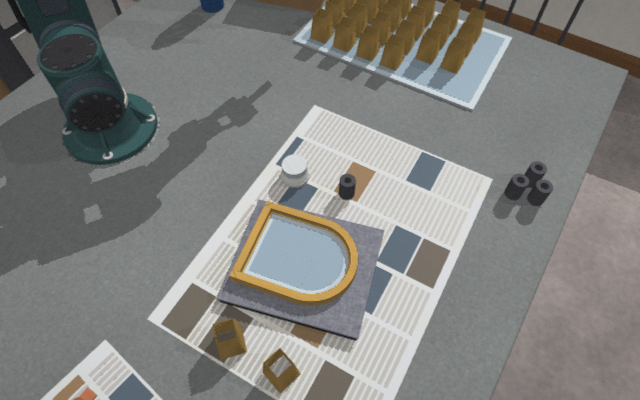

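View pics/wrist0.png

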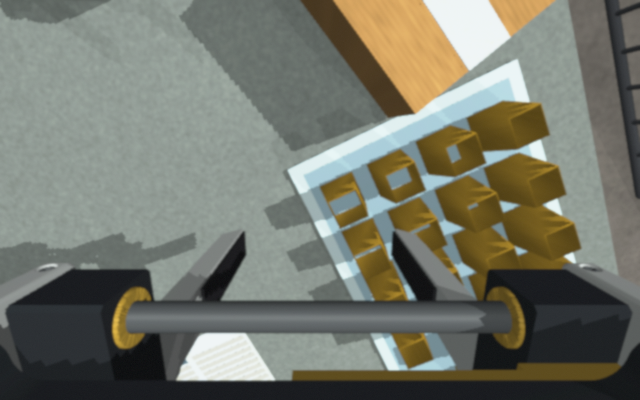

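```bash
python3 - <<'E'
import cv2,numpy as np
a=cv2.imread("pics/top0.png")[120:270,295:430];b=cv2.imread("pics/scene0.png")[190:310,220:370]
cv2.imwrite("pics/z1.png",cv2.resize(a,None,fx=4,fy=4,interpolation=cv2.INTER_NEAREST))
cv2.imwrite("pics/z2.png",cv2.resize(b,None,fx=5,fy=5,interpolation=cv2.INTER_NEAREST))
E
```

```text
(no output)
```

View pics/z1.png

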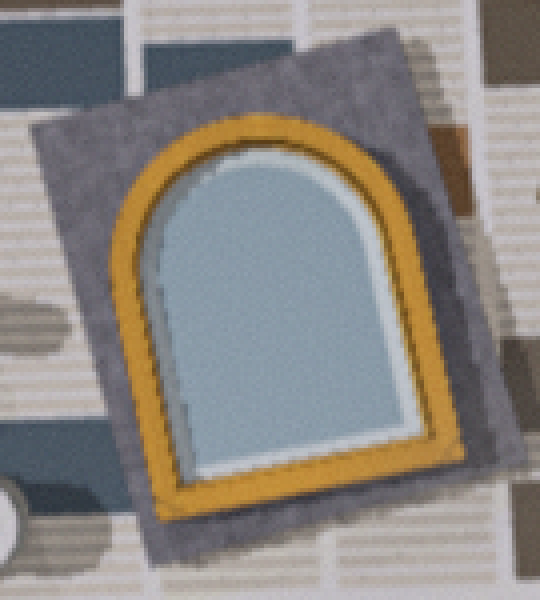

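View pics/z2.png

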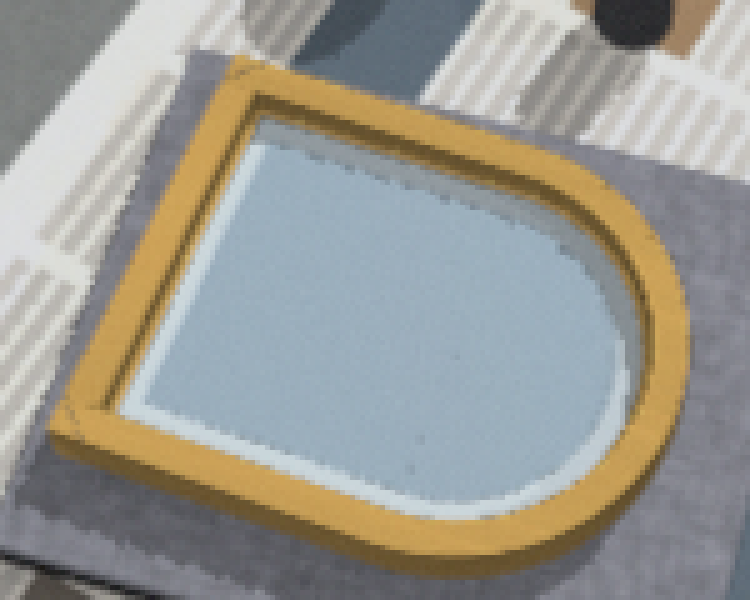

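```bash
cat > h.py <<'E'
import cv2,numpy as np
from bench import manip
from scipy.spatial.transform import Rotation as Ro
def cast(c,uv,z):
    uv=np.atleast_2d(np.asarray(uv,float))
    d=np.c_[(uv[:,0]-c["cx"])/c["fx"],(uv[:,1]-c["cy"])/c["fy"],np.ones(len(uv))]@c["R"]
    C=-c["R"].T@c["t"]
    return C+d*((z-C[2])/d[:,2])[:,None]
E
python3 - <<'E'
from h import *
boxes={"top":(295,430,120,270),"scene":(220,370,190,312)}
out=[]
for n in boxes:
    c=manip.read_camera(n);h=cv2.cvtColor(c["color"],cv2.COLOR_BGR2HSV)
    x0,x1,y0,y1=boxes[n]
    for vt in(150,170,185):
        m=np.zeros(h.shape[:2],np.uint8)
        m[y0:y1,x0:x1]=cv2.inRange(h,(12,110,vt),(32,255,255))[y0:y1,x0:x1]
        k,l,st,_=cv2.connectedComponentsWithStats(m);i=1+st[1:,4].argmax();m=(l==i)
        v,u=np.nonzero(m);P=cast(c,np.c_[u,v],.044)[:,:2]
        r=cv2.minAreaRect((P*1000).astype(np.float32));print(n,vt,len(P),r)
        b=cv2.boxPoints(r);print(b.round(0).tolist())
        np.save(f"P_{n}_{vt}.npy",P)
E
```

```text
top 150 1780 ((558.4185791015625, -42.097068786621094), (208.63592529296875, 168.87518310546875), 13.058019638061523)
[[438.0, 17.0], [476.0, -148.0], [679.0, -101.0], [641.0, 64.0]]
top 170 1555 ((558.6910400390625, -41.984161376953125), (207.1474609375, 167.96646118164062), 13.131653785705566)
[[439.0, 16.0], [477.0, -147.0], [679.0, -100.0], [640.0, 63.0]]
top 185 299 ((570.7533569335938, -113.61901092529297), (180.1287841796875, 28.207353591918945), 22.146686553955078)
[[482.0, -135.0], [493.0, -161.0], [659.0, -93.0], [649.0, -67.0]]
scene 150 2340 ((558.409423828125, -42.03837585449219), (209.09619140625, 168.69094848632812), 13.12317943572998)
[[437.0, 16.0], [476.0, -148.0], [679.0, -100.0], [641.0, 64.0]]
scene 170 2190 ((558.0411987304688, -42.082862854003906), (208.6683349609375, 168.39126586914062), 12.988533020019531)
[[437.0, 17.0], [475.0, -148.0], [679.0, -101.0], [641.0, 63.0]]
scene 185 1988 ((557.5108642578125, -42.13031005859375), (207.52981567382812, 167.6832733154297), 12.968645095825195)
[[438.0, 16.0], [475.0, -147.0], [677.0, -101.0], [640.0, 63.0]]
```

```bash
cat >> h.py <<'E'
TH=np.radians(13.05);O=np.array([.5583,-.0421]);U=np.array([np.cos(TH),np.sin(TH)]);L=np.array([-U[1],U[0]])
def stroke(s):
    # mirror coords (x,y) at arclength s (m) from rim1
    if s<.118: return np.array([-.098+s,.078])
    a=(s-.118)/.078
    if a<np.pi: return np.array([.02+.078*np.sin(a),.078*np.cos(a)])
    return np.array([.02-(s-.118-.078*np.pi),-.078])
def w(m): return O+m[0]*U+m[1]*L
def state():
    s=manip.sense();R=Ro.from_rotvec(s["eef_rot"]).as_matrix();p=s["ee_pos"]
    m=np.array([(p[:2]-O)@U,(p[:2]-O)@L])
    print("t %.2f"%s["t"],"p",p.round(4),"mir",(m*1000).round(1),"F",s["contact_force"].round(2),"w %.4f"%s["width"])
    return s,R,p,m
# desired tool: x down; z along +-U
Rd=np.c_[[0,0,-1],np.r_[L,0],np.r_[U,0]]
if np.linalg.det(Rd)<0: Rd[:,1]*=-1
E
python3 - <<'E'
from h import *
s,R,p,m=state();print(R.round(3));print(Rd.round(3));print((R.T@Rd).round(3),Ro.from_matrix(R.T@Rd).as_rotvec())
t=np.r_[w(stroke(0)),.1];print(t,R.T@(t-p)*100)
print((Rd.T@(t-p)*100))
E
```

```text
t 0.25 p [0.2119 0.5073 0.1831] mir [-213.4  613.4] F [-0.02 -0.29 -0.04] w 0.0941
[[-0.     0.385  0.923]
 [-0.001  0.923 -0.385]
 [-1.    -0.001 -0.   ]]
[[ 0.    -0.226  0.974]
 [ 0.     0.974  0.226]
 [-1.     0.     0.   ]]
[[ 1.    -0.001 -0.001]
 [ 0.001  0.812  0.584]
 [ 0.    -0.584  0.812]] [-6.23512137e-01 -4.17699095e-04  9.01564339e-04]
[0.44521851 0.011757   0.1       ] [  8.34352841 -36.71950545  40.62961285]
[  8.31273246 -53.53930528  11.53877186]
```

send_rows:
  targets:
    - [0,0,0,-0.125,0,0,0]
    - [0,0,0,-0.125,0,0,0]
    - [0,0,0,-0.125,0,0,0]
    - [0,0,0,-0.125,0,0,0]
    - [0,0,0,-0.12,0,0,0]
    - [0,-3,0.7,0,0,0,0]
    - [0,-4,0.9,0,0,0,0]
    - [0,-4,0.9,0,0,0,0]
    - [0,-4,0.9,0,0,0,0]
    - [0,-4,0.9,0,0,0,0]
    - [0,-4,0.9,0,0,0,0]
    - [0,-4,0.9,0,0,0,0]
    - [0,-4,0.9,0,0,0,0]
    - [0,-4,0.9,0,0,0,0]
    - [0,-4,0.9,0,0,0,0]
    - [0,-4,0.8,0,0,0,0]
    - [0,-4,0.8,0,0,0,0]
    - [0,0,0,0,0,0,0]
  newtons: 10

```text
t: 2.05
ee_pos: [0.4364, 0.0618, 0.1809]
eef_rot: [-0.204, 1.561, 0.198]
contact_force: [-0.6, -0.3, -0.7]
width: 0.0004
```

```bash
cat > st.py <<'E'
from h import *
s,R,p,m=state()
print("rot",Ro.from_matrix(R.T@Rd).as_rotvec().round(4))
E
cat > to.py <<'E'
from h import *;import sys
s,R,p,m=state();print("rot",Ro.from_matrix(R.T@Rd).as_rotvec().round(4))
t=np.r_[w(stroke(float(sys.argv[1])/1000)),float(sys.argv[2])/1000]
print("cm",(R.T@(t-p)*100).round(2))
E
python3 to.py 0 100
```

```text
t 2.05 p [0.4364 0.0618 0.1809] mir [-95.3 128.7] F [-0.63 -0.26 -0.71] w 0.0004
rot [ 0.0283 -0.0004  0.0041]
cm [ 8.11 -5.03 -0.41]
```

send_rows:
  targets:
    - [2,-2.5,0,0.028,0,0.004,0]
    - [3,-2.6,0,0,0,0,0]
    - [2,0,0,0,0,0,0]
    - [0,0,0,0,0,0,0]
    - [0,0,0,0,0,0,0]

```text
t: 2.55
ee_pos: [0.4495, 0.0119, 0.1104]
eef_rot: [-0.175, 1.561, 0.179]
contact_force: [0.4, 0.1, 1.4]
width: 0.0005
```

```bash
python3 to.py 0 60; python3 - <<'E'
from h import *
for n,(x0,x1,y0,y1) in {"top":(280,440,110,280),"scene":(200,390,150,320)}.items():
    c=manip.read_camera(n);im=cv2.resize(c["color"][y0:y1,x0:x1],None,fx=4 if n=="scene" else 3.5,fy=3.5);cv2.imwrite(f"pics/{n}1.png",im[:600,:800])
E
```

```text
t 2.55 p [0.4495 0.0119 0.1104] mir [-93.8  77.1] F [0.37 0.08 1.44] w 0.0005
rot [-0.0022  0.0028 -0.0018]
cm [ 5.04  0.08 -0.43]
```

View pics/scene1.png

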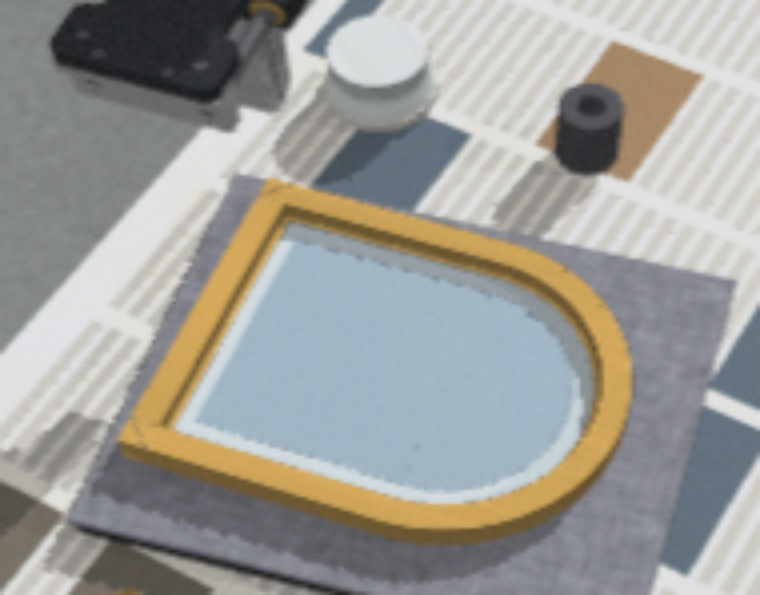

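```bash
python3 - <<'E'
from h import *
s,R,p,m=state()
for n in("scene","top"):
    c=manip.read_camera(n)
    for q in(p,p-[0,0,.0664]):
        X=c["R"]@q+c["t"];print(n,c["fx"]*X[0]/X[2]+c["cx"],c["fy"]*X[1]/X[2]+c["cy"])
    if n=="scene":cv2.imwrite("pics/s2.png",cv2.resize(c["color"][140:240,190:320],None,fx=5,fy=5))
    else:cv2.imwrite("pics/t2.png",cv2.resize(c["color"][110:290,250:430],None,fx=3.3,fy=3.3))
E
```

```text
t 2.65 p [0.4499 0.012  0.111 ] mir [-93.4  77.2] F [ 0.04 -0.56  0.08] w 0.0004
scene 267.27392682515534 185.71976199638362
scene 270.4983452128223 204.88962961965802
top 337.6856776358005 244.92484154022367
top 336.61459312837866 244.34399679673146
```

View pics/s2.png

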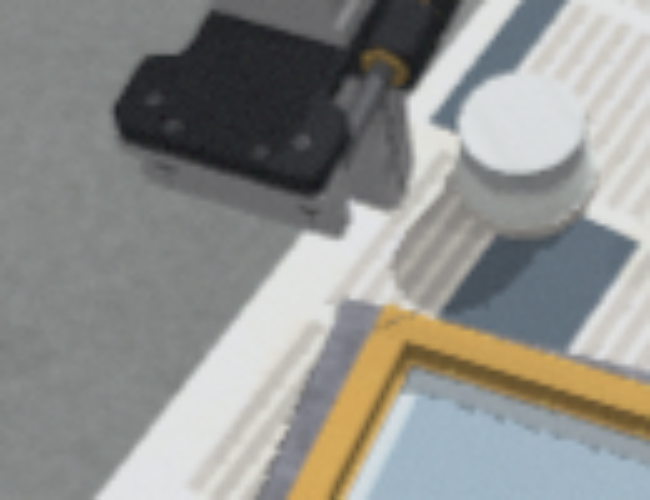

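View pics/t2.png

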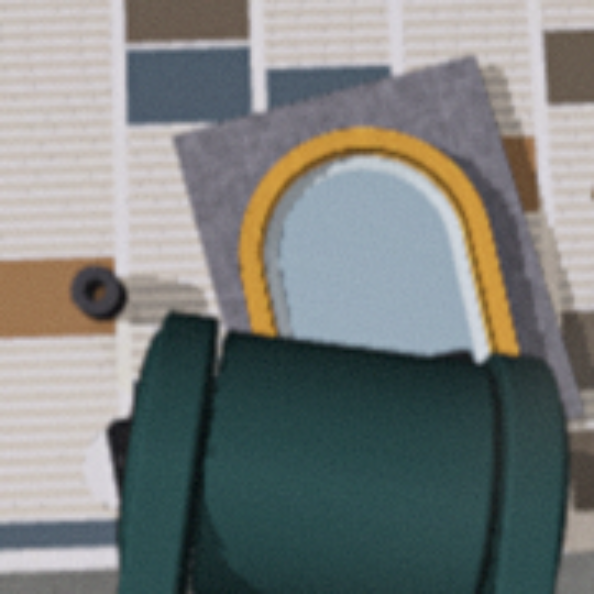

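```bash
python3 - <<'E'
from h import *
c=manip.read_camera("wrist");im=c["color"].copy()
T=np.linalg.inv(c["T_tool_cam"]);s,R,p,m=state()
def pr(X): 
    X=T[:3,:3]@X+T[:3,3];return int(c["fx"]*X[0]/X[2]+c["cx"]),int(c["fy"]*X[1]/X[2]+c["cy"])
print(pr(np.zeros(3)))
cv2.circle(im,pr(np.zeros(3)),3,(0,0,255),-1)
for i in range(0,482,60):
    q=np.r_[w(stroke(i/1000)),.044];cv2.circle(im,pr(R.T@(q-p)),3,(0,255,0),-1)
cv2.imwrite("pics/w2.png",im)
E
```

```text
t 2.80 p [0.4504 0.0118 0.1114] mir [-93.   76.9] F [ 1.1   0.45 -0.43] w -0.0001
(318, 230)
```

View pics/w2.png

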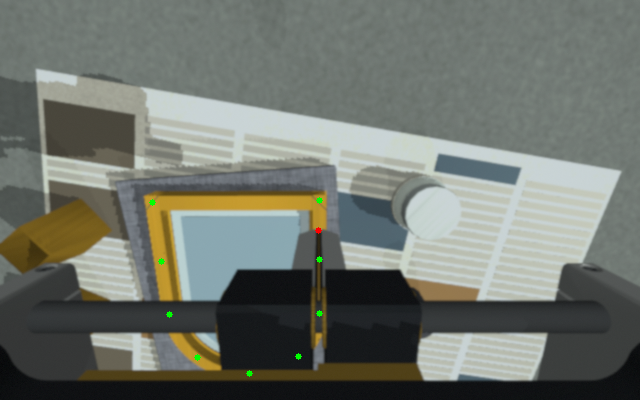

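send_rows:
  targets:
    - [2,0,-0.2,0,0,0,0]
    - [2,0,-0.2,0,0,0,0]
    - [0.8,0,-0.1,0,0,0,0]
    - [0,0,0,0,0,0,0]
    - [0,0,0,0,0,0,0]

```text
t: 3.3
ee_pos: [0.4494, 0.0118, 0.0674]
eef_rot: [-0.18, 1.548, 0.179]
contact_force: [-0.1, -0.5, 0.3]
width: 0.0005
```

```bash
python3 to.py 0 48
```

```text
t 3.30 p [0.4494 0.0118 0.0674] mir [-93.9  77.1] F [-0.12 -0.46  0.28] w 0.0005
rot [0.0012 0.0152 0.0024]
cm [ 1.93  0.09 -0.44]
```

send_rows:
  targets:
    - [0.8,0.1,-0.3,0,0.015,0,0]
    - [0.6,0,-0.2,0,0,0,0]
    - [0.2,0,-0.1,0,0,0,0]
    - [0,0,0,0,0,0,0]

```text
t: 3.7
ee_pos: [0.4448, 0.0114, 0.0525]
eef_rot: [-0.183, 1.56, 0.177]
contact_force: [0.5, -0.5, -0.3]
width: 0.0005
```

```bash
python3 to.py 0 44
```

```text
t 3.70 p [0.4448 0.0114 0.0525] mir [-98.5  77.7] F [ 0.49 -0.52 -0.34] w 0.0005
rot [0.0014 0.0029 0.0038]
cm [0.85 0.03 0.04]
```

send_rows:
  targets:
    - [0.3,0,0.05,0,0,0,0]
    - [0.25,0,0,0,0,0,0]
    - [0.15,0,0,0,0,0,0]

```text
t: 4.0
ee_pos: [0.4458, 0.0113, 0.0454]
eef_rot: [-0.183, 1.559, 0.177]
contact_force: [0.1, 0.1, -0.9]
width: 0.0005
```

```bash
python3 to.py 0 44
```

```text
t 4.00 p [0.4458 0.0113 0.0454] mir [-97.5  77.5] F [ 0.08  0.09 -0.9 ] w 0.0005
rot [0.0012 0.0039 0.0042]
cm [ 0.14  0.05 -0.05]
```

send_rows:
  targets:
    - [0.12,0,0,0,0,0,0]
    - [0.1,0,0,0,0,0,0]
    - [0.1,0,0,0,0,0,0]

```text
t: 4.3
ee_pos: [0.4458, 0.0113, 0.0419]
eef_rot: [-0.183, 1.559, 0.177]
contact_force: [0.2, -0.4, 0.0]
width: 0.0005
```

```bash
python3 to.py 0 44
```

```text
t 4.30 p [0.4458 0.0113 0.0419] mir [-97.5  77.4] F [ 0.21 -0.4   0.01] w 0.0005
rot [0.0012 0.0038 0.0041]
cm [-0.21  0.06 -0.05]
```

send_rows:
  targets:
    - [0.1,0,0,0,0,0,0]
    - [0,0,0,0,0,0,0]

```text
t: 4.5
ee_pos: [0.4458, 0.0113, 0.0407]
eef_rot: [-0.182, 1.559, 0.177]
contact_force: [0.6, 0.2, -0.2]
width: 0.0006
```

```bash
python3 to.py 0 44;python3 - <<'E'
from h import *
c=manip.read_camera("wrist");cv2.imwrite("pics/w3.png",cv2.resize(c["color"][130:330,200:440],None,fx=3,fy=3))
state()
E
```

```text
t 4.50 p [0.4458 0.0113 0.0407] mir [-97.6  77.4] F [ 0.63  0.23 -0.21] w 0.0006
rot [0.0012 0.0036 0.0041]
cm [-0.33  0.06 -0.04]
t 4.55 p [0.4458 0.0113 0.0407] mir [-97.5  77.4] F [-0.08 -0.06  0.85] w 0.0003
```

View pics/w3.png

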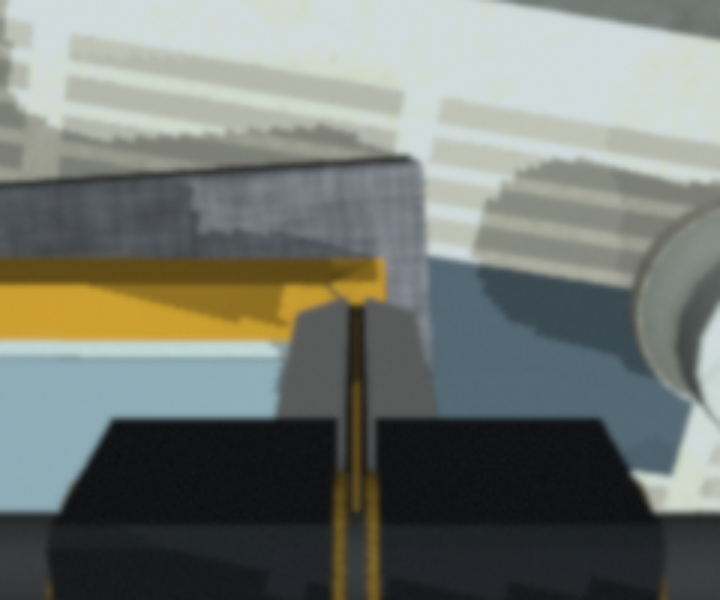

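send_rows:
  targets:
    - [0.1,0,0,0,0,0,0]
    - [0,0,0,0,0,0,0]

```text
t: 4.75
ee_pos: [0.446, 0.0113, 0.0398]
eef_rot: [-0.183, 1.559, 0.177]
contact_force: [0.3, 0.5, 0.5]
width: 0.0003
```

```bash
python3 - <<'E'
from h import *
for i in range(4): state(); manip.read_camera("top")
print(manip.sense()["tau"].round(2))
E
```

```text
t 4.75 p [0.446  0.0113 0.0398] mir [-97.4  77.4] F [0.32 0.49 0.47] w 0.0003
t 4.80 p [0.446  0.0113 0.0399] mir [-97.3  77.4] F [ 0.51 -0.31 -1.04] w 0.0002
t 4.85 p [0.446  0.0113 0.0399] mir [-97.3  77.4] F [0.04 0.62 0.04] w 0.0003
t 4.90 p [0.446  0.0113 0.0399] mir [-97.3  77.3] F [-0.05 -0.39 -0.46] w 0.0002
[ -0.   -25.02 -28.2   -0.05   0.04  -0.  ]
```

send_rows:
  targets:
    - [0.1,0,0,0,0,0,0]
    - [0,0,0,0,0,0,0]

```text
t: 5.15
ee_pos: [0.4461, 0.0113, 0.0389]
eef_rot: [-0.183, 1.558, 0.177]
contact_force: [-0.3, 0.5, -0.4]
width: 0.0004
```

```bash
python3 - <<'E'
from h import *
for i in range(4): state(); manip.read_camera("top")
c=manip.read_camera("scene");cv2.imwrite("pics/s4.png",cv2.resize(c["color"][150:240,210:320],None,fx=6,fy=6))
E
```

```text
t 5.15 p [0.4461 0.0113 0.0389] mir [-97.2  77.3] F [-0.28  0.55 -0.36] w 0.0004
t 5.20 p [0.4462 0.0113 0.039 ] mir [-97.2  77.3] F [-0.45 -0.8  -1.32] w 0.0000
t 5.25 p [0.4462 0.0113 0.0391] mir [-97.1  77.3] F [ 0.34  0.82 -0.48] w 0.0003
t 5.30 p [0.4462 0.0113 0.0391] mir [-97.1  77.3] F [-0.41 -1.01 -0.22] w 0.0005
```

View pics/s4.png

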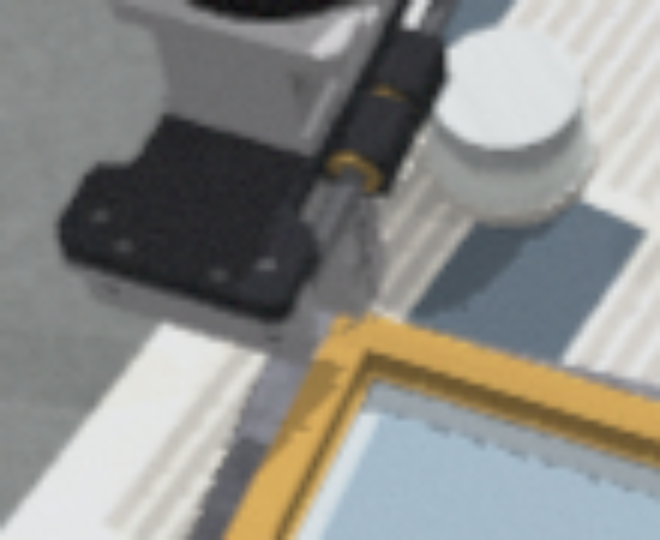

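send_rows:
  targets:
    - [0.1,0,-0.05,0,0.003,0,0]
    - [0,0,0,0,0,0,0]

```text
t: 5.6
ee_pos: [0.4457, 0.0111, 0.0381]
eef_rot: [-0.183, 1.561, 0.176]
contact_force: [0.1, -0.1, 0.2]
width: 0.0009
```

```bash
cat > f.py <<'E'
from h import *
F=[]
for i in range(3): s,R,p,m=state(); F.append(s["contact_force"]);manip.read_camera("top")
print(np.mean(F,0).round(2),"rot",Ro.from_matrix(R.T@Rd).as_rotvec().round(4))
E
python3 f.py
```

```text
t 5.60 p [0.4457 0.0111 0.0381] mir [-97.6  77.3] F [ 0.13 -0.11  0.22] w 0.0009
t 5.65 p [0.4458 0.0111 0.0381] mir [-97.6  77.2] F [-0.49  0.28 -0.7 ] w 0.0008
t 5.70 p [0.4459 0.0111 0.0382] mir [-97.5  77.2] F [-0.02 -0.06 -0.26] w 0.0003
[-0.13  0.04 -0.25] rot [0.0011 0.0019 0.0045]
```

```bash
python3 - <<'E'
from h import *
c=manip.read_camera("wrist");cv2.imwrite("pics/w5.png",cv2.resize(c["color"][170:300,60:340],None,fx=2.85,fy=2.85,interpolation=cv2.INTER_CUBIC))
state()
E
```

```text
t 5.80 p [0.4459 0.0111 0.0383] mir [-97.5  77.2] F [0.39 0.17 0.58] w 0.0003
```

View pics/w5.png

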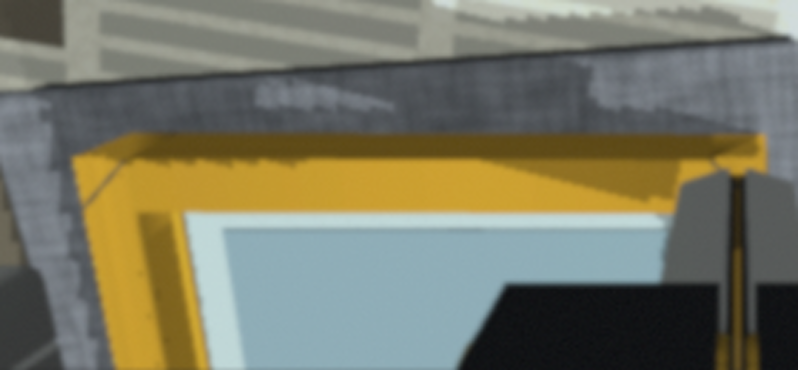

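send_rows:
  targets:
    - [0.1,0,0,0,0.002,0,0]
    - [0.1,0,0,0,0,0,0]
    - [0,0,0,0,0,0,0]

```text
t: 6.1
ee_pos: [0.4459, 0.0111, 0.0361]
eef_rot: [-0.183, 1.563, 0.176]
contact_force: [0.1, -0.4, -0.1]
width: 0.0005
```

```bash
python3 f.py
```

```text
t 6.10 p [0.4459 0.0111 0.0361] mir [-97.5  77.2] F [ 0.09 -0.37 -0.12] w 0.0005
t 6.15 p [0.4459 0.0111 0.0362] mir [-97.5  77.2] F [-0.54  0.3  -0.75] w 0.0006
t 6.20 p [0.446  0.0111 0.0363] mir [-97.4  77.2] F [ 0.63  0.2  -0.36] w 0.0005
[ 0.06  0.04 -0.41] rot [0.0011 0.0002 0.0047]
```

```bash
python3 - <<'E'
from h import *
s,R,p,m=state()
c=manip.read_camera("scene")
def pr(q):
    X=c["R"]@q+c["t"];return np.array([c["fx"]*X[0]/X[2]+c["cx"],c["fy"]*X[1]/X[2]+c["cy"]])
x0,y0,k=220,150,8
im=cv2.resize(c["color"][y0:y0+72,x0:x0+95],None,fx=k,fy=k,interpolation=cv2.INTER_CUBIC)
for h,col in((0,(0,0,255)),(.01,(255,0,255)),(.02,(255,0,0)),(.03,(0,255,0)),(.06,(255,255,0))):
    q=(pr(p+[0,0,h])-[x0,y0]+.5)*k;cv2.circle(im,tuple(int(v) for v in q),4,col,-1)
q=(pr(np.r_[w(stroke(0)),.044])-[x0,y0]+.5)*k;cv2.drawMarker(im,tuple(int(v) for v in q),(0,0,0),0,14,2)
cv2.imwrite("pics/s6.png",im)
E
```

```text
t 6.25 p [0.446  0.0111 0.0363] mir [-97.4  77.2] F [1.11 0.43 0.75] w 0.0004
```

View pics/s6.png

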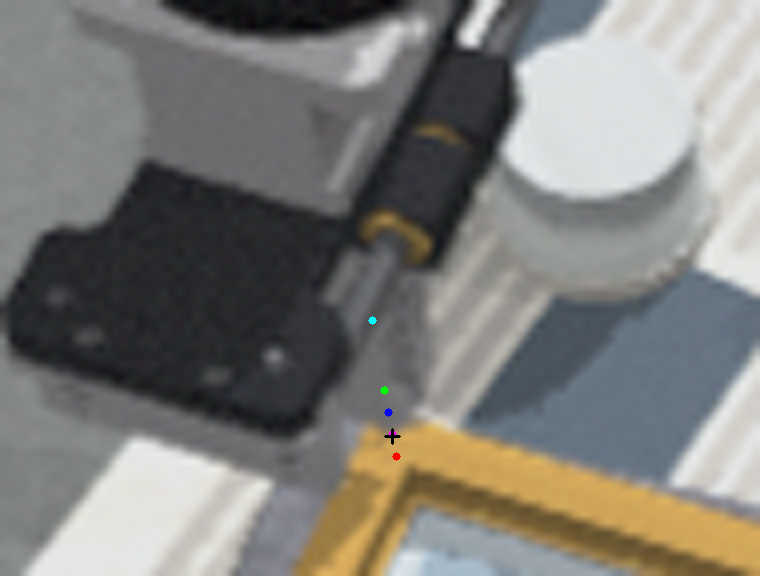

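send_rows:
  targets:
    - [0.15,0,0,0,0,0,0]
    - [0.1,0,0,0,0,0,0]
    - [0,0,0,0,0,0,0]

```text
t: 6.6
ee_pos: [0.4461, 0.0111, 0.0337]
eef_rot: [-0.183, 1.562, 0.176]
contact_force: [0.3, -0.3, 0.9]
width: 0.0004
```

```bash
python3 f.py
```

```text
t 6.60 p [0.4461 0.0111 0.0337] mir [-97.3  77.2] F [ 0.27 -0.31  0.88] w 0.0004
t 6.65 p [0.4461 0.0111 0.0337] mir [-97.3  77.1] F [-0.61  0.89 -0.33] w 0.0005
t 6.70 p [0.4461 0.0111 0.0338] mir [-97.2  77.1] F [-0.21 -0.3   1.11] w 0.0010
[-0.18  0.09  0.55] rot [0.0011 0.0005 0.0048]
```

send_rows:
  targets:
    - [0.12,0,0,0,0,0,0]
    - [0,0,0,0,0,0,0]

```text
t: 6.95
ee_pos: [0.4462, 0.011, 0.0326]
eef_rot: [-0.183, 1.562, 0.176]
contact_force: [0.4, -0.3, -0.6]
width: 0.0006
```

```bash
python3 f.py
```

```text
t 6.95 p [0.4462 0.011  0.0326] mir [-97.2  77.1] F [ 0.36 -0.28 -0.61] w 0.0006
t 7.00 p [0.4464 0.011  0.0327] mir [-97.1  77. ] F [0.18 0.08 0.19] w 0.0004
t 7.05 p [0.4464 0.011  0.0328] mir [-97.  77.] F [-0.21  0.1  -0.36] w 0.0003
[ 0.11 -0.03 -0.26] rot [0.0012 0.0012 0.005 ]
```

```bash
python3 - <<'E'
from h import *
c=manip.read_camera("wrist");a=cv2.resize(c["color"][190:270,270:370],None,fx=8,fy=7,interpolation=cv2.INTER_CUBIC)
cv2.imwrite("pics/w7.png",a)
c=manip.read_camera("scene");cv2.imwrite("pics/s7.png",cv2.resize(c["color"][170:230,235:310],None,fx=10,fy=10,interpolation=cv2.INTER_CUBIC))
E
```

```text
(no output)
```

View pics/w7.png

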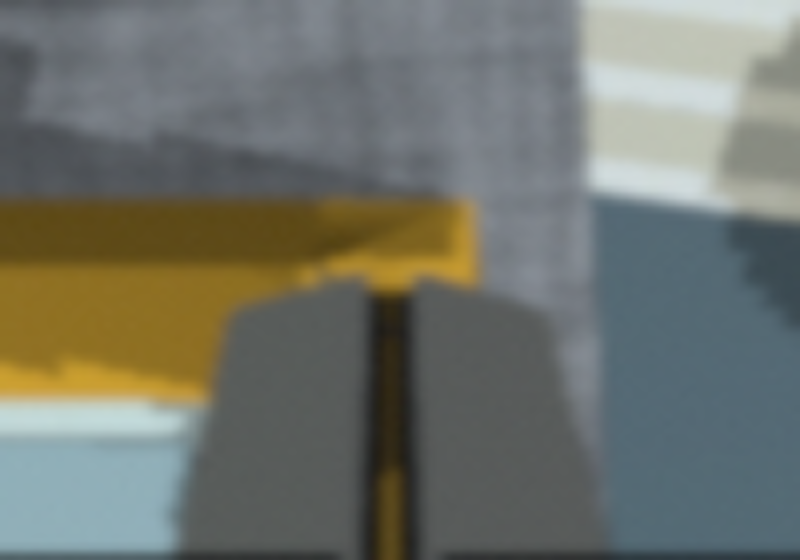

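View pics/s7.png

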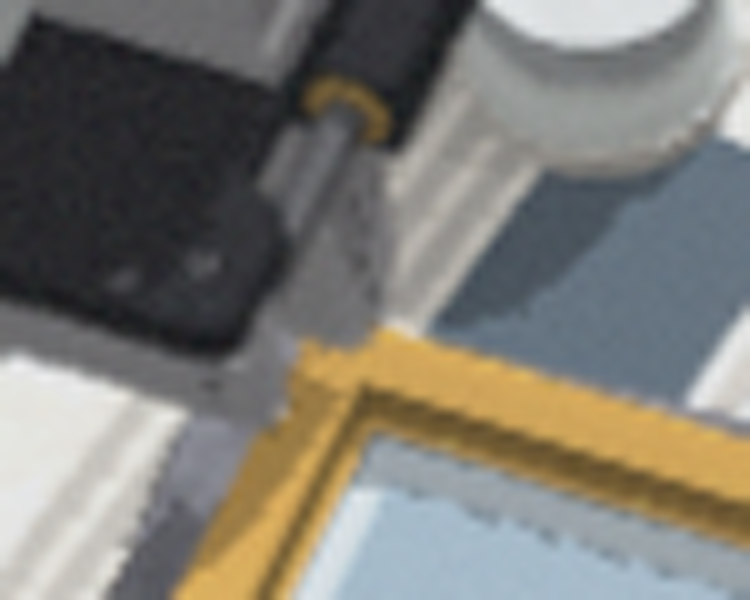

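send_rows:
  targets:
    - [0.12,0,0,0,0,0,0]
    - [0,0,0,0,0,0,0]

```text
t: 7.4
ee_pos: [0.4465, 0.011, 0.0316]
eef_rot: [-0.183, 1.561, 0.176]
contact_force: [1.2, -1.4, -0.1]
width: 0.0007
```

```bash
python3 f.py
```

```text
t 7.40 p [0.4465 0.011  0.0316] mir [-96.9  77. ] F [ 1.15 -1.39 -0.06] w 0.0007
t 7.45 p [0.4465 0.011  0.0317] mir [-96.9  77. ] F [ 0.64  0.29 -0.04] w 0.0006
t 7.50 p [0.4466 0.011  0.0317] mir [-96.8  77. ] F [-0.3   0.8  -0.03] w 0.0002
[ 0.49 -0.1  -0.05] rot [0.0012 0.0016 0.0052]
```

send_rows:
  targets:
    - [0.12,0.05,-0.06,0,0.002,0.003,0]
    - [0,0,0,0,0,0,0]

```text
t: 7.75
ee_pos: [0.4459, 0.0114, 0.0305]
eef_rot: [-0.181, 1.564, 0.178]
contact_force: [-0.6, 0.8, -0.6]
width: 0.0003
```

```bash
python3 f.py
```

```text
t 7.75 p [0.4459 0.0114 0.0305] mir [-97.4  77.5] F [-0.55  0.82 -0.59] w 0.0003
t 7.80 p [0.446  0.0114 0.0306] mir [-97.3  77.5] F [0.21 0.01 0.02] w 0.0004
t 7.85 p [0.446  0.0114 0.0307] mir [-97.3  77.4] F [ 0.04  0.17 -1.29] w 0.0004
[-0.1   0.33 -0.62] rot [ 0.0012 -0.0001  0.0021]
```

send_rows:
  targets:
    - [0.12,0,-0.03,0,0,0,0]
    - [0,0,0,0,0,0,0]

```text
t: 8.1
ee_pos: [0.4458, 0.0113, 0.0294]
eef_rot: [-0.181, 1.563, 0.178]
contact_force: [-0.4, -0.4, -0.7]
width: 0.0006
```

```bash
python3 f.py
```

```text
t 8.10 p [0.4458 0.0113 0.0294] mir [-97.6  77.4] F [-0.38 -0.4  -0.75] w 0.0006
t 8.15 p [0.4459 0.0113 0.0295] mir [-97.5  77.4] F [ 0.15 -0.34  0.99] w 0.0005
t 8.20 p [0.4459 0.0113 0.0296] mir [-97.4  77.4] F [ 0.14 -0.92  0.7 ] w 0.0006
[-0.03 -0.55  0.31] rot [0.0012 0.0003 0.0023]
```

send_rows:
  targets:
    - [0.12,0,-0.01,0,0,0,0]
    - [0.06,0,0,0,0,0,0]
    - [0,0,0,0,0,0,0]

```text
t: 8.55
ee_pos: [0.4459, 0.0112, 0.0278]
eef_rot: [-0.182, 1.562, 0.178]
contact_force: [-0.5, -0.5, -0.1]
width: 0.0007
```

```bash
python3 f.py;  python3 - <<'E'
from h import *
c=manip.read_camera("scene");cv2.imwrite("pics/s8.png",cv2.resize(c["color"][170:230,235:310],None,fx=10,fy=10,interpolation=cv2.INTER_CUBIC))
E
```

```text
t 8.55 p [0.4459 0.0112 0.0278] mir [-97.4  77.3] F [-0.46 -0.47 -0.15] w 0.0007
t 8.60 p [0.4459 0.0113 0.0277] mir [-97.5  77.4] F [-0.12  0.12  0.11] w 0.0004
t 8.65 p [0.4459 0.0112 0.0278] mir [-97.4  77.3] F [ 0.47 -0.16 -0.57] w 0.0001
[-0.04 -0.17 -0.2 ] rot [0.0012 0.0006 0.0024]
```

View pics/s8.png

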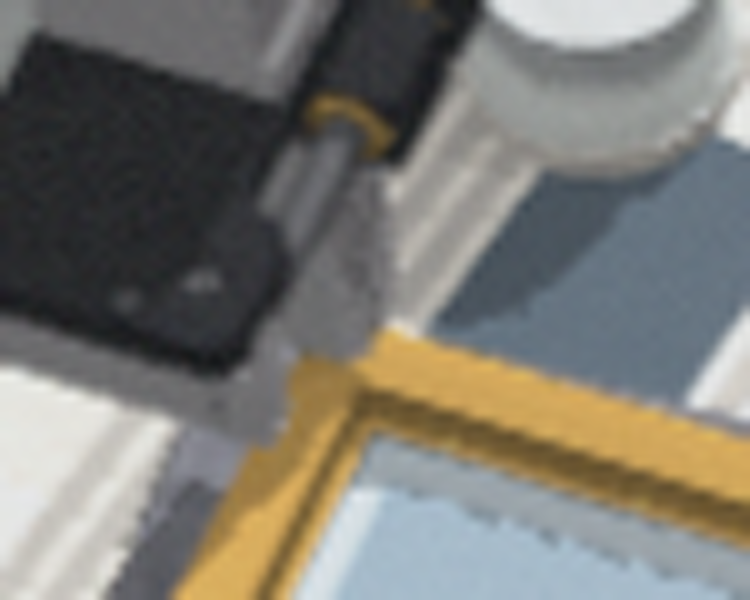

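send_rows:
  targets:
    - [0.12,0,-0.01,0,0,0,0]
    - [0.06,0,0,0,0,0,0]
    - [0,0,0,0,0,0,0]

```text
t: 9.05
ee_pos: [0.446, 0.0112, 0.026]
eef_rot: [-0.182, 1.562, 0.178]
contact_force: [-0.9, -0.8, 0.2]
width: 0.0005
```

```bash
python3 f.py
```

```text
t 9.05 p [0.446  0.0112 0.026 ] mir [-97.4  77.3] F [-0.93 -0.81  0.19] w 0.0005
t 9.10 p [0.4459 0.0112 0.026 ] mir [-97.4  77.3] F [-0.54  0.44 -0.64] w 0.0005
t 9.15 p [0.446  0.0112 0.026 ] mir [-97.4  77.3] F [-0.3   0.43  0.08] w 0.0005
[-0.59  0.02 -0.12] rot [0.0012 0.0009 0.0025]
```

send_rows:
  targets:
    - [0.12,0,0,0,0,0,0]
    - [0,0,0,0,0,0,0]

```text
t: 9.4
ee_pos: [0.4461, 0.0112, 0.0248]
eef_rot: [-0.182, 1.562, 0.178]
contact_force: [0.5, -0.1, -0.4]
width: 0.001
```

```bash
python3 f.py
```

```text
t 9.40 p [0.4461 0.0112 0.0248] mir [-97.3  77.3] F [ 0.53 -0.07 -0.36] w 0.0010
t 9.45 p [0.4462 0.0112 0.0249] mir [-97.2  77.2] F [ 0.21 -0.25  0.13] w 0.0006
t 9.50 p [0.4462 0.0112 0.025 ] mir [-97.2  77.2] F [ 0.3  -0.34 -0.72] w 0.0001
[ 0.35 -0.22 -0.32] rot [0.0012 0.0014 0.0027]
```

send_rows:
  targets:
    - [0.12,0,-0.02,0,0,0,0]
    - [0,0,0,0,0,0,0]

```text
t: 9.75
ee_pos: [0.446, 0.0111, 0.0238]
eef_rot: [-0.182, 1.561, 0.178]
contact_force: [-0.6, 0.0, -1.0]
width: 0.0004
```

```bash
python3 f.py;  python3 - <<'E'
from h import *
c=manip.read_camera("scene");cv2.imwrite("pics/s9.png",cv2.resize(c["color"][170:230,235:310],None,fx=10,fy=10,interpolation=cv2.INTER_CUBIC))
c=manip.read_camera("wrist");cv2.imwrite("pics/w9.png",cv2.resize(c["color"][170:300,60:340],None,fx=2.85,fy=2.85,interpolation=cv2.INTER_CUBIC))
E
```

```text
t 9.75 p [0.446  0.0111 0.0238] mir [-97.3  77.2] F [-0.65  0.01 -1.01] w 0.0004
t 9.80 p [0.4462 0.0111 0.0239] mir [-97.2  77.2] F [0.39 1.54 0.36] w 0.0002
t 9.85 p [0.4462 0.0111 0.024 ] mir [-97.2  77.2] F [-0.38 -0.22 -0.87] w 0.0008
[-0.21  0.44 -0.51] rot [0.0012 0.0019 0.0028]
```

View pics/s9.png

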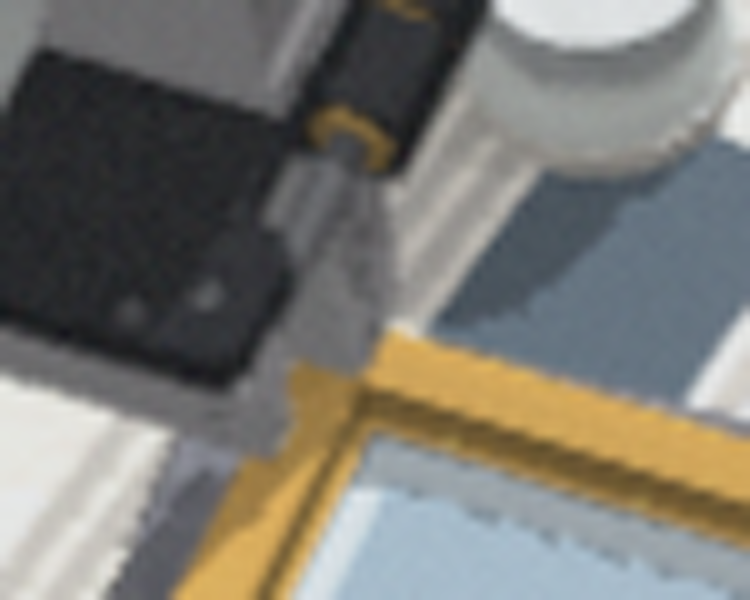

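View pics/w9.png

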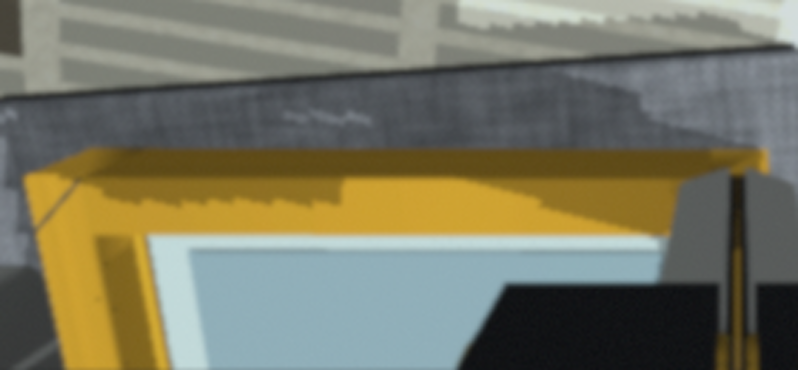

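send_rows:
  targets:
    - [0.12,0.02,-0.03,0,0.002,0,0]
    - [0.08,0,0,0,0,0,0]
    - [0,0,0,0,0,0,0]

```text
t: 10.3
ee_pos: [0.4461, 0.0112, 0.0225]
eef_rot: [-0.182, 1.563, 0.177]
contact_force: [-0.1, -0.7, -0.8]
width: 0.0006
```

```bash
python3 f.py
```

```text
t 10.30 p [0.4461 0.0112 0.0225] mir [-97.2  77.3] F [-0.09 -0.7  -0.76] w 0.0006
t 10.35 p [0.4461 0.0112 0.0225] mir [-97.2  77.3] F [-1.23  0.06  1.5 ] w 0.0003
t 10.40 p [0.4461 0.0113 0.0225] mir [-97.2  77.3] F [-0.06 -0.26  1.34] w 0.0007
[-0.46 -0.3   0.69] rot [0.0013 0.0003 0.003 ]
```

send_rows:
  targets:
    - [0.12,0,0,0,0,0,0]
    - [0,0,0,0,0,0,0]

```text
t: 10.65
ee_pos: [0.4462, 0.0113, 0.0225]
eef_rot: [-0.182, 1.563, 0.177]
contact_force: [0.1, 0.8, 0.4]
width: 0.0009
```

```bash
sed -i 's/range(3)/range(5)/' f.py; python3 f.py
```

```text
t 10.65 p [0.4462 0.0113 0.0225] mir [-97.1  77.3] F [0.07 0.78 0.4 ] w 0.0009
t 10.70 p [0.4464 0.0112 0.0224] mir [-96.9  77.2] F [-0.1   0.25  4.13] w 0.0001
t 10.75 p [0.4464 0.0112 0.0224] mir [-96.9  77.2] F [-0.89  0.47  4.06] w 0.0006
t 10.80 p [0.4464 0.0112 0.0224] mir [-96.9  77.2] F [-0.48  0.79  5.78] w 0.0003
t 10.85 p [0.4464 0.0112 0.0224] mir [-96.9  77.2] F [-1.37  0.45  5.32] w 0.0005
[-0.55  0.55  3.94] rot [0.0012 0.0009 0.0032]
```

send_rows:
  targets:
    - [0.06,0,0,0,0,0,0]
    - [0.08,0,0.5,0,0,0,0]
    - [0.08,0,0.5,0,0,0,0]
    - [0.08,0.02,0.5,0,0,0,0]

```text
t: 11.3
ee_pos: [0.4556, 0.013, 0.0206]
eef_rot: [-0.185, 1.575, 0.176]
contact_force: [-7.7, -2.3, 11.5]
width: 0.0002
```

```bash
sed -i 's/range(5)/range(3)/' f.py; python3 f.py
```

```text
t 11.30 p [0.4556 0.013  0.0206] mir [-87.6  76.8] F [-7.74 -2.32 11.47] w 0.0002
t 11.35 p [0.4562 0.0131 0.0207] mir [-87.   76.8] F [-7.41 -0.99 10.08] w 0.0002
t 11.40 p [0.4562 0.0131 0.0207] mir [-87.   76.8] F [-7.03 -1.68 10.17] w 0.0005
[-7.39 -1.66 10.57] rot [ 0.0015 -0.0114  0.0046]
```

send_rows:
  targets:
    - [-0.08,0.05,0.5,0,-0.006,0.003,0]
    - [0,0.05,0.5,0,-0.006,0,0]
    - [0,0,0.6,0,0,0,0]
    - [0,0,0.6,0,0,0,0]

```text
t: 11.85
ee_pos: [0.4714, 0.0165, 0.0221]
eef_rot: [-0.184, 1.577, 0.176]
contact_force: [-5.2, -0.8, 6.2]
width: 0.0004
```

```bash
python3 f.py
```

```text
t 11.85 p [0.4714 0.0165 0.0221] mir [-71.5  76.7] F [-5.17 -0.77  6.16] w 0.0004
t 11.90 p [0.4722 0.0166 0.0221] mir [-70.7  76.6] F [-2.68 -0.09  6.22] w 0.0005
t 11.95 p [0.4722 0.0166 0.0222] mir [-70.6  76.6] F [-3.3  -1.95  6.55] w 0.0006
[-3.72 -0.94  6.31] rot [ 0.0015 -0.0125  0.0039]
```

send_rows:
  targets:
    - [0,0.06,0.6,0,-0.004,0.002,0]
    - [0,0.05,0.6,0,-0.004,0.002,0]
    - [0,0.03,0.6,0,-0.004,0,0]
    - [0,0.02,0.6,0,-0.004,0,0]
    - [0,0.02,0.6,0,-0.004,0,0]

```text
t: 12.5
ee_pos: [0.4944, 0.0222, 0.022]
eef_rot: [-0.183, 1.572, 0.177]
contact_force: [-4.8, -1.2, 6.6]
width: 0.0003
```

```bash
python3 f.py; cat > pic.py <<'E'
from h import *;import sys
c=manip.read_camera("scene");im=c["color"].copy()
def pr(q):
    X=c["R"]@q+c["t"];return np.array([c["fx"]*X[0]/X[2]+c["cx"],c["fy"]*X[1]/X[2]+c["cy"]])
k=4;x0,y0=200,170
im=cv2.resize(im[y0:y0+150,x0:x0+190],None,fx=k,fy=k,interpolation=cv2.INTER_CUBIC)
for x,y in((-.105,.085),(-.105,-.085),(.105,0),(.02,-.085),(.02,.085)):
    q=(pr(np.r_[O+x*U+y*L,.044])-[x0,y0]+.5)*k;cv2.drawMarker(im,tuple(int(v) for v in q),(0,0,255),0,10,1)
cv2.imwrite(sys.argv[1],im)
E
python3 pic.py pics/m1.png
```

```text
t 12.50 p [0.4944 0.0222 0.022 ] mir [-47.8  77.1] F [-4.82 -1.18  6.62] w 0.0003
t 12.55 p [0.4951 0.0224 0.0221] mir [-47.   77.1] F [-3.62 -0.66  5.68] w 0.0007
t 12.60 p [0.495  0.0224 0.0221] mir [-47.1  77.1] F [-4.21 -1.3   6.34] w 0.0004
[-4.22 -1.05  6.21] rot [ 0.0014 -0.0081  0.0024]
```

View pics/m1.png

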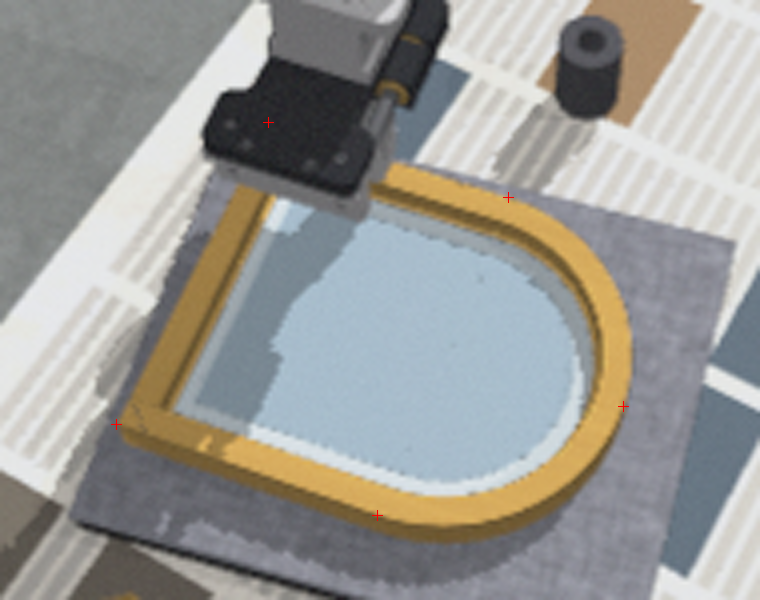

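```bash
cat > cmp.py <<'E'
from h import *
a=cv2.imread("pics/scene0.png");c=manip.read_camera("scene");b=c["color"]
g=lambda i:cv2.inRange(cv2.cvtColor(i,cv2.COLOR_BGR2HSV),(12,110,100),(32,255,255)).astype(np.float32)
A,B=g(a),g(b)
for n,(x0,x1,y0,y1) in dict(corner9=(222,270,255,300),crown=(335,365,220,285),right=(280,340,270,310),tinA=(10,20,10,20)).items():
    if n=="tinA":continue
    s,r=cv2.phaseCorrelate(A[y0:y1,x0:x1],B[y0:y1,x0:x1],cv2.createHanningWindow((x1-x0,y1-y0),cv2.CV_32F));print(n,np.round(s,2),round(r,2))
E
python3 cmp.py
```

```text
corner9 [0.07 0.78] 1.13
crown [0.02 0.12] 1.06
right [0.01 0.15] 0.79
```

send_rows:
  targets:
    - [0,0.06,0.6,0,-0.004,0.002,0]
    - [0,0.04,0.6,0,-0.004,0.001,0]
    - [0,0.03,0.6,0,-0.004,0,0]
    - [0,0.02,0.6,0,-0.004,0,0]
    - [0,0.02,0.6,0,-0.004,0,0]
    - [0,0.02,0.6,0,-0.003,0,0]
    - [0,0.02,0.6,0,-0.003,0,0]
    - [0,0.02,0.6,0,-0.003,0,0]
    - [0,0.02,0.6,0,-0.003,0,0]
    - [0,0.02,0.6,0,-0.003,0,0]

```text
t: 13.75
ee_pos: [0.5401, 0.033, 0.0221]
eef_rot: [-0.183, 1.569, 0.176]
contact_force: [-4.0, -0.6, 7.1]
width: 0.0008
```

```bash
python3 f.py;python3 cmp.py
```

```text
t 13.75 p [0.5401 0.033  0.0221] mir [-0.7 77.3] F [-3.96 -0.62  7.05] w 0.0008
t 13.80 p [0.5409 0.0332 0.0222] mir [ 0.  77.3] F [-3.17 -1.23  6.13] w 0.0007
t 13.85 p [0.5409 0.0332 0.0222] mir [ 0.  77.3] F [-3.46 -0.38  6.12] w 0.0002
[-3.53 -0.74  6.43] rot [ 0.001  -0.0047  0.0039]
corner9 [0.09 0.4 ] 1.06
crown [0.04 0.2 ] 0.94
right [0.13 0.09] 0.89
```

```bash
cat > plan.py <<'E'
from h import *;import sys
exec(open("f.py").read().split("\n",1)[1])
ss=np.arange(0,.4815,.0005);C=np.array([stroke(x) for x in ss])
d=np.linalg.norm(C-m,axis=1);i=d.argmin();s0=ss[i];n=int(sys.argv[1]);st=.0048
print("s %.1f off %.1f mm"%(s0*1000,d[i]*1000),"target off vec(y,z)",((C[i]-m)*1000).round(1)[::-1])
for k in range(n):
    a=stroke(min(s0+k*st,.481));b=stroke(min(s0+(k+1)*st,.481));e=(b-a)/.78*100
    print("y %.2f z %.2f"%(e[1],e[0]),end="; ")
print(); q=stroke(min(s0+n*st,.481));print("end",(q*1000).round(1))
E
python3 plan.py 10
```

```text
t 13.95 p [0.5409 0.0332 0.0223] mir [ 0.  77.3] F [-2.22 -0.56  5.86] w 0.0005
t 14.00 p [0.5409 0.0332 0.0223] mir [ 0.  77.3] F [-3.53 -0.82  6.77] w 0.0008
t 14.05 p [0.5409 0.0332 0.0224] mir [ 0.  77.3] F [-3.28 -0.39  4.67] w 0.0005
[-3.01 -0.59  5.77] rot [ 0.0009 -0.004   0.004 ]
s 98.0 off 0.7 mm target off vec(y,z) [ 0.7 -0. ]
y 0.00 z 0.62; y 0.00 z 0.62; y 0.00 z 0.62; y 0.00 z 0.62; y -0.01 z 0.62; y -0.05 z 0.61; y -0.09 z 0.61; y -0.13 z 0.60; y -0.16 z 0.59; y -0.20 z 0.58; 
end [47.4 73. ]
```

send_rows:
  targets:
    - [0,0.06,0.6,0,-0.003,0.003,0]
    - [0,0.04,0.6,0,-0.003,0.001,0]
    - [0,0.03,0.6,0,-0.003,0,0]
    - [0,0.02,0.6,0,-0.003,0,0]
    - [0,0,0.6,0,-0.003,0,0]
    - [0,-0.04,0.6,0,-0.003,0,0]
    - [0,-0.08,0.6,0,-0.003,0,0]
    - [0,-0.12,0.6,0,-0.003,0,0]

```text
t: 14.9
ee_pos: [0.578, 0.0399, 0.0222]
eef_rot: [-0.181, 1.568, 0.178]
contact_force: [-4.7, -0.2, 6.6]
width: 0.0006
```

```bash
python3 plan.py 8
```

```text
t 14.90 p [0.578  0.0399 0.0222] mir [37.7 75.5] F [-4.67 -0.22  6.63] w 0.0006
t 14.95 p [0.5789 0.0399 0.0223] mir [38.5 75.2] F [-2.93 -0.89  5.81] w 0.0006
t 15.00 p [0.5789 0.0399 0.0223] mir [38.5 75.3] F [-2.46 -0.1   6.22] w 0.0005
[-3.35 -0.4   6.22] rot [ 0.0004 -0.0036  0.0013]
s 137.0 off 0.5 mm target off vec(y,z) [0.4 0.3]
y -0.17 z 0.59; y -0.20 z 0.58; y -0.24 z 0.57; y -0.27 z 0.55; y -0.31 z 0.53; y -0.34 z 0.51; y -0.37 z 0.49; y -0.40 z 0.47; 
end [72.4 57.8]
```

send_rows:
  targets:
    - [0,-0.15,0.6,0,-0.003,0.001,0]
    - [0,-0.18,0.58,0,-0.003,0,0]
    - [0,-0.22,0.57,0,-0.003,0,0]
    - [0,-0.26,0.55,0,-0.003,0,0]
    - [0,-0.3,0.53,0,-0.003,0,0]
    - [0,-0.33,0.51,0,-0.002,0,0]
    - [0,-0.36,0.49,0,-0.002,0,0]
    - [0,-0.4,0.47,0,-0.002,0,0]

```text
t: 15.85
ee_pos: [0.6165, 0.0318, 0.0224]
eef_rot: [-0.172, 1.568, 0.189]
contact_force: [-3.1, 1.8, 5.4]
width: 0.0006
```

```bash
python3 plan.py 8
```

```text
t 15.85 p [0.6165 0.0318 0.0224] mir [73.4 58.9] F [-3.07  1.76  5.44] w 0.0006
t 15.90 p [0.6172 0.0314 0.0225] mir [74.  58.3] F [-1.6   1.87  5.81] w 0.0005
t 15.95 p [0.6172 0.0314 0.0225] mir [74.  58.3] F [-1.73  1.39  4.93] w 0.0005
[-2.13  1.67  5.39] rot [ 0.0018 -0.002  -0.0102]
s 176.5 off 1.5 mm target off vec(y,z) [-1.2 -0.9]
y -0.43 z 0.44; y -0.46 z 0.41; y -0.48 z 0.38; y -0.51 z 0.35; y -0.53 z 0.32; y -0.55 z 0.29; y -0.56 z 0.25; y -0.58 z 0.22; 
end [93.8 25.2]
```

send_rows:
  targets:
    - [0.01,-0.5,0.36,0,-0.001,-0.005,0]
    - [0.01,-0.52,0.34,0,-0.001,-0.004,0]
    - [0.01,-0.52,0.34,0,-0.001,-0.004,0]
    - [0.01,-0.53,0.32,0,-0.001,-0.003,0]
    - [0.01,-0.55,0.3,0,-0.001,-0.003,0]
    - [0,-0.56,0.27,0,-0.001,-0.003,0]
    - [0,-0.57,0.24,0,-0.001,-0.003,0]

```text
t: 16.7
ee_pos: [0.6445, 0.0066, 0.0225]
eef_rot: [-0.185, 1.562, 0.182]
contact_force: [-2.1, 2.5, 4.4]
width: 0.0006
```

```bash
python3 plan.py 8; python3 cmp.py
```

```text
t 16.70 p [0.6445 0.0066 0.0225] mir [95. 28.] F [-2.1   2.53  4.37] w 0.0006
t 16.75 p [0.6452 0.0057 0.0225] mir [95.4 26.9] F [0.14 1.85 3.39] w 0.0005
t 16.80 p [0.6452 0.0057 0.0225] mir [95.4 27. ] F [-0.16  0.86  3.02] w 0.0005
[-0.71  1.75  3.59] rot [0.0049 0.0021 0.0037]
s 213.5 off 2.1 mm target off vec(y,z) [-0.5 -2.1]
y -0.58 z 0.19; y -0.60 z 0.15; y -0.60 z 0.12; y -0.61 z 0.08; y -0.61 z 0.04; y -0.62 z 0.00; y -0.61 z -0.03; y -0.61 z -0.07; 
end [ 97.2 -11.3]
corner9 [0.13 0.51] 1.03
crown [ 7.02 34.68] -0.09
right [0.15 0.02] 0.89
```

send_rows:
  targets:
    - [0.03,-0.58,0.05,0.002,0.001,0.001,0]
    - [0.02,-0.6,0.02,0.002,0.001,0,0]
    - [0.02,-0.6,0.02,0.001,0.001,-0.002,0]
    - [0.02,-0.61,0.02,0,0,-0.003,0]
    - [0.02,-0.61,0,0,0,-0.003,0]
    - [0.01,-0.61,-0.03,0,0,-0.003,0]
    - [0.01,-0.61,-0.05,0,0,-0.003,0]

```text
t: 17.6
ee_pos: [0.6566, -0.0363, 0.0225]
eef_rot: [-0.191, 1.559, 0.168]
contact_force: [0.0, 3.6, 4.7]
width: 0.0002
```

```bash
python3 plan.py 8; python3 cmp.py
```

```text
t 17.60 p [ 0.6566 -0.0363  0.0225] mir [ 97.1 -16.5] F [0.04 3.64 4.69] w 0.0002
t 17.65 p [ 0.6568 -0.0374  0.0225] mir [ 97.  -17.7] F [-0.2   1.77  4.33] w 0.0004
t 17.70 p [ 0.6567 -0.0374  0.0225] mir [ 96.9 -17.7] F [ 0.32 -0.31  3.76] w 0.0006
[0.05 1.7  4.26] rot [-0.0002  0.0023  0.017 ]
s 258.0 off 1.0 mm target off vec(y,z) [ 0.4 -0.9]
y -0.60 z -0.16; y -0.58 z -0.19; y -0.57 z -0.23; y -0.56 z -0.26; y -0.54 z -0.30; y -0.52 z -0.33; y -0.50 z -0.36; y -0.48 z -0.39; 
end [ 78.8 -51.2]
corner9 [0.05 0.48] 1.03
crown [11.6  14.11] 0.1
right [ 0.44 -0.03] 0.59
```

send_rows:
  targets:
    - [0.02,-0.56,-0.24,0,0.001,0.006,0]
    - [0.02,-0.56,-0.25,0,0.001,0.004,0]
    - [0.02,-0.56,-0.27,0,0.001,0.003,0]
    - [0.02,-0.55,-0.3,0,0,0,0]
    - [0.02,-0.53,-0.32,0,0,0,0]
    - [0.01,-0.51,-0.35,0,0,0,0]
    - [0.01,-0.49,-0.38,0,0,0,0]

```text
t: 18.5
ee_pos: [0.6455, -0.0794, 0.0225]
eef_rot: [-0.18, 1.559, 0.18]
contact_force: [1.7, 3.0, 4.3]
width: 0.0003
```

```bash
python3 plan.py 8; python3 cmp.py
```

```text
t 18.50 p [ 0.6455 -0.0794  0.0225] mir [ 76.5 -56.1] F [1.69 3.04 4.34] w 0.0003
t 18.55 p [ 0.6451 -0.0806  0.0225] mir [ 75.8 -57.1] F [0.42 1.31 4.84] w 0.0006
t 18.60 p [ 0.645  -0.0806  0.0225] mir [ 75.8 -57. ] F [ 0.04 -0.48  4.34] w 0.0007
[0.72 1.29 4.51] rot [0.0007 0.0026 0.0023]
s 302.5 off 1.8 mm target off vec(y,z) [ 1.4 -1.2]
y -0.42 z -0.45; y -0.39 z -0.48; y -0.36 z -0.50; y -0.33 z -0.52; y -0.29 z -0.54; y -0.26 z -0.56; y -0.23 z -0.57; y -0.19 z -0.59; 
end [ 41.8 -74.9]
corner9 [0.16 0.58] 1.05
crown [-1.14 -0.09] 0.18
right [-8.86 -3.64] 0.22
```

send_rows:
  targets:
    - [0.02,-0.34,-0.54,0,0.001,0.002,0]
    - [0.02,-0.33,-0.54,0,0.001,0,0]
    - [0.02,-0.31,-0.54,0,0.001,0,0]
    - [0.02,-0.28,-0.55,0,0.001,0,0]
    - [0.02,-0.25,-0.56,0,0,0,0]
    - [0.01,-0.22,-0.57,0,0,0,0]
    - [0.01,-0.18,-0.58,0,0,0,0]

```text
t: 19.4
ee_pos: [0.6122, -0.1096, 0.0225]
eef_rot: [-0.182, 1.559, 0.178]
contact_force: [3.2, 1.6, 5.1]
width: 0.0004
```

```bash
python3 plan.py 8; python3 cmp.py
```

```text
t 19.40 p [ 0.6122 -0.1096  0.0225] mir [ 37.3 -77.9] F [3.16 1.55 5.11] w 0.0004
t 19.45 p [ 0.6113 -0.1101  0.0225] mir [ 36.3 -78.2] F [1.07 0.54 5.15] w 0.0003
t 19.50 p [ 0.6113 -0.1101  0.0225] mir [ 36.3 -78.3] F [1.06 1.09 6.61] w 0.0004
[1.76 1.06 5.62] rot [0.0014 0.0026 0.0033]
s 347.0 off 1.9 mm target off vec(y,z) [ 1.9 -0.3]
y -0.11 z -0.61; y -0.07 z -0.61; y -0.03 z -0.61; y -0.00 z -0.62; y 0.00 z -0.62; y 0.00 z -0.62; y 0.00 z -0.62; y 0.00 z -0.62; 
end [ -2.4 -78. ]
corner9 [0.17 0.5 ] 1.06
crown [0.09 0.34] 0.88
right [-0.36  0.16] 0.31
```

send_rows:
  targets:
    - [0.01,0.05,-0.61,0,0.001,0.002,0]
    - [0.01,0.05,-0.61,0,0.001,0,0]
    - [0.01,0.04,-0.61,0,0.001,0,0]
    - [0.01,0.02,-0.61,0,0.001,0,0]
    - [0.01,0.01,-0.61,0,0,0,0]
    - [0.01,0,-0.61,0,0,0,0]
    - [0.01,0,-0.61,0,0,0,0]
    - [0.01,0,-0.61,0,0,0,0]

```text
t: 20.4
ee_pos: [0.5611, -0.1225, 0.0225]
eef_rot: [-0.184, 1.562, 0.175]
contact_force: [3.6, 1.5, 4.9]
width: 0.0006
```

```bash
python3 plan.py 1; python3 cmp.py
```

```text
t 20.40 p [ 0.5611 -0.1225  0.0225] mir [-15.4 -78.9] F [3.6  1.53 4.88] w 0.0006
t 20.45 p [ 0.5602 -0.1227  0.0225] mir [-16.4 -78.9] F [1.48 0.42 5.48] w 0.0004
t 20.50 p [ 0.5601 -0.1227  0.0224] mir [-16.4 -78.9] F [0.81 0.41 5.63] w 0.0005
[1.97 0.79 5.33] rot [ 0.0006 -0.0007  0.0055]
s 399.5 off 0.9 mm target off vec(y,z) [ 0.9 -0. ]
y 0.00 z -0.62; 
end [-21.3 -78. ]
corner9 [-0.7   0.83] 0.34
crown [0.1 0.3] 0.93
right [0.02 0.08] 0.89
```

send_rows:
  targets:
    - [0.01,0.06,-0.61,0,0,0.002,0]
    - [0.01,0.04,-0.61,0,0,0.001,0]
    - [0.01,0.02,-0.61,0,0,0.001,0]
    - [0.01,0.01,-0.61,0,0,0,0]
    - [0.01,0.01,-0.61,0,0,0,0]
    - [0.01,0.01,-0.61,0,0,0,0]
    - [0.01,0.01,-0.61,0,0,0,0]
    - [0.01,0.01,-0.61,0,0,0,0]

```text
t: 21.4
ee_pos: [0.5102, -0.1329, 0.0225]
eef_rot: [-0.181, 1.561, 0.178]
contact_force: [3.9, 0.7, 5.2]
width: 0.001
```

```bash
python3 plan.py 1; python3 cmp.py
```

```text
t 21.40 p [ 0.5102 -0.1329  0.0225] mir [-67.4 -77.6] F [3.87 0.66 5.21] w 0.0010
t 21.45 p [ 0.5092 -0.1331  0.0224] mir [-68.3 -77.6] F [1.74 0.94 5.19] w 0.0008
t 21.50 p [ 0.5092 -0.1331  0.0224] mir [-68.4 -77.6] F [ 2.27 -0.03  6.58] w 0.0003
[2.63 0.52 5.66] rot [0.0006 0.0007 0.0024]
s 451.5 off 0.4 mm target off vec(y,z) [-0.4 -0.1]
y 0.00 z -0.62; 
end [-73.3 -78. ]
corner9 [5.67 3.88] 0.14
crown [0.03 0.37] 0.93
right [0.18 0.16] 0.78
```

send_rows:
  targets:
    - [0.01,0,-0.61,0,0,0.001,0]
    - [0.01,0,-0.61,0,0,0,0]
    - [0.01,0,-0.61,0,0,0,0]
    - [0.01,0,-0.6,0,0,0,0]
    - [0.02,0,-0.3,0,0,0,0]
    - [0.03,0,-0.05,0,0,0,0]

```text
t: 22.2
ee_pos: [0.4811, -0.1395, 0.0224]
eef_rot: [-0.18, 1.559, 0.178]
contact_force: [3.5, 1.3, 5.7]
width: 0.0006
```

```bash
python3 plan.py 1; python3 cmp.py
```

```text
t 22.20 p [ 0.4811 -0.1395  0.0224] mir [-97.2 -77.4] F [3.48 1.31 5.71] w 0.0006
t 22.25 p [ 0.481  -0.1395  0.0223] mir [-97.3 -77.4] F [2.68 1.07 5.94] w 0.0005
t 22.30 p [ 0.4811 -0.1395  0.0223] mir [-97.2 -77.4] F [3.88 1.38 5.62] w 0.0006
[3.35 1.25 5.75] rot [0.0004 0.0038 0.0012]
s 480.5 off 0.6 mm target off vec(y,z) [-0.6 -0.2]
y 0.00 z -0.06; 
end [-98. -78.]
corner9 [0.03 0.21] 0.65
crown [-0.02  0.25] 0.87
right [0.13 0.05] 0.82
```

send_rows:
  targets:
    - [0.02,-0.02,-0.25,0,0.002,0,0]
    - [0.02,0,-0.1,0,0,0,0]
    - [0,0,0,0,0,0,0]
    - [-0.3,0,0,0,0,0,0]
    - [-1,0,0,0,0,0,0]
    - [-2.5,0,0,0,0,0,0]
    - [-4,0,0,0,0,0,0]
    - [-4,0,0,0,0,0,0]
    - [-3,0,-1,0,0,0,0]
    - [0,0,-3,0,0,0,0]
    - [0,0,-4,0,0,0,0]
    - [0,0,-4,0,0,0,0]
    - [0,0,-2,0,0,0,0]
    - [0,0,0,0,0,0,0]

```text
t: 23.8
ee_pos: [0.3173, -0.1694, 0.1694]
eef_rot: [-0.166, 1.611, 0.192]
contact_force: [1.2, -0.2, 0.4]
width: 0.0005
```

```bash
python3 f.py; python3 cmp.py; python3 pic.py pics/end.png; python3 - <<'E'
from h import *
c=manip.read_camera("top");cv2.imwrite("pics/topend.png",c["color"])
a=cv2.imread("pics/scene0.png");b=manip.read_camera("scene")["color"]
for n,(x0,x1,y0,y1) in dict(tin=(275,315,148,195),tube=(332,362,168,206),sa=(208,252,312,365),sb=(256,306,342,396)).items():
    f=lambda i:cv2.cvtColor(i[y0:y1,x0:x1],cv2.COLOR_BGR2GRAY).astype(np.float32)
    print(n,cv2.phaseCorrelate(f(a),f(b)))
E
```

```text
t 23.80 p [ 0.3173 -0.1694  0.1694] mir [-263.5  -69.6] F [ 1.2  -0.2   0.43] w 0.0005
t 23.85 p [ 0.3183 -0.1693  0.1692] mir [-262.5  -69.7] F [ 0.   -0.41 -0.22] w 0.0005
t 23.90 p [ 0.3194 -0.1692  0.1692] mir [-261.5  -69.9] F [-0.63  0.03 -0.42] w 0.0006
[ 0.19 -0.19 -0.07] rot [ 0.0009 -0.0445 -0.0218]
corner9 [0.09 0.53] 1.04
crown [-0.01  0.14] 1.06
right [-0.08  0.06] 0.94
tin ((-0.013124780947592285, 0.026632719409178662), 0.9892176732420921)
tube ((0.006115518706060641, 0.06167227482760396), 0.9666478331883749)
sa ((0.5032099289641927, 0.005951459696053263), 1.0014071820694723)
sb ((0.033976387849886436, 0.03631320051258413), 1.0035167930744313)
```

View pics/end.png

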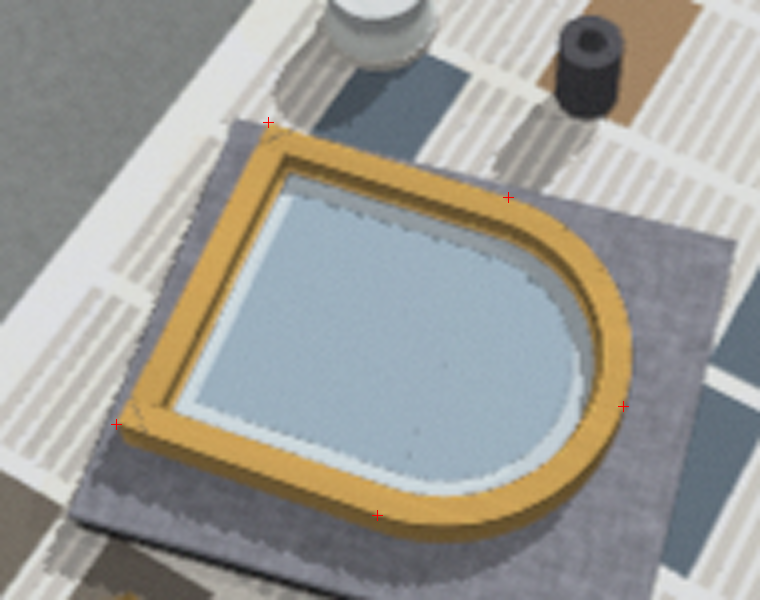

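View pics/topend.png

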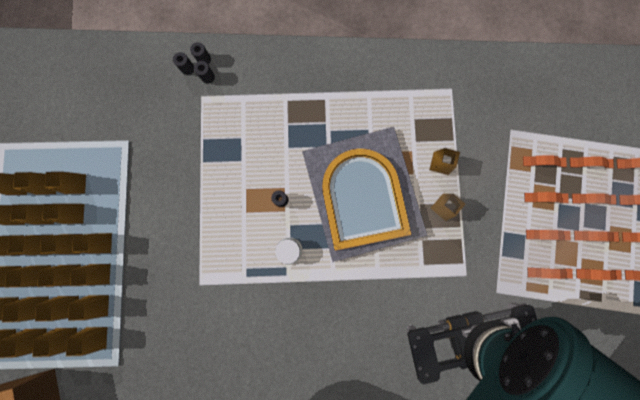

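```bash
python3 -c "
from h import *
state();print(manip.close_job());state()"
```

```text
t 24.15 p [ 0.3206 -0.1692  0.1693] mir [-260.2  -70.2] F [ 0.26 -0.65  0.78] w 0.0004
the job is handed in; nothing more can be done
None
the job is handed in; nothing more can be done
```

I ran the closed fingertips along the whole rim, from the bottom left corner up the left side, over the arch and down to the bottom right corner. I then lifted them clear and handed the job in at about 24 s. No verdict is reported, so touching all nine points is inferred from force and position.

- **Contact:** At every check along the stroke the upward force was about 3.5–7 N, apart from about 11 N just after the start. Drag peaked near 8 N. The reported path stayed within about 2 mm of the rim's centre line. I only read the force between moves, not all the way along.
- **Mirror:** Comparing the start and end camera pictures, it shows no real shift (0.15 px or less at the crown and right side). The bottom right corner reads 0.5 px, about 1–2 mm.
- **Bystanders:** The tin, tube and one sleeve moved less than 0.1 px. The sleeve nearer the bottom right corner reads 0.5 px sideways, about 1–2 mm. I put both 0.5 px readings down to shadow or noise but did not check them further. They are well inside the limits.
- **Disagreement:** First contact came with the reported TCP at z = 22.5 mm, not at the rim's 44 mm. The fingers therefore seem to end about 21 mm short of the stated TCP. That height is also about the pad's top (22 mm), but I took the contact to be the rim, for three reasons:
  - Before contact at the first corner, the wrist pictures showed the rim directly under the fingertips.
  - The scene pictures showed the tips coming down onto the rim there.
  - The surface gave a couple of millimetres under load, as the mirror on its foam pad should.

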